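# Hold a sprung door stop against a cabinet for fastening

## Robot

A 6-joint arm with a two-finger parallel gripper is mounted at the origin on the work surface. World frame = base frame: x ahead of the robot, y to its left, z up, the work surface at z = 0. Lengths are in mm, angles in rad, forces in N, time in s.
With the tool pointing down it reaches from about 400 to 825 mm from the base axis. Payload 7 kg.
Tool frame: the origin (TCP) lies at the very end of the fingers, on their centre line; the grasp point (between the pads) lies 19 mm behind it; z points along the fingers, y is the direction in which the jaws open and shut (so a half turn about z gives the same grasp; the last joint's range is limited). The gripper opens to 85 mm and grips with 20 to 120 N. Pads are 22 mm wide; open, the fingers measure 114 mm over their backs; the gripper's body (76 mm by 85 mm) begins 54 mm behind the grasp point. The pads swing forward as they close: fully open they stand 13 mm farther back than shut.
Start: joints at [-1.061, 0.359, 0.012, 0, -1.224, -0.288], TCP at [148.465, -658.448, 231.302] pointing down, gripper open.
Joint ranges: [-3.07, 3.07], [-1.43, 2.12], [-1.02, 1.25], [-3.03, 1.67], [-3.05, -0], [-3.03, 3.03]. Speed limits (rad/s): [2.39, 2.39, 3.01, 3.14, 3.14, 3.14].

## Interface

Orientations are given as [roll, pitch, yaw] about the fixed x, y, z axes, in that order (R = Rz(yaw) Ry(pitch) Rx(roll)).
In Python, from workcell import ctrl, optics, current_time, current_joint_positions, current_joint_vel, current_joint_efforts, current_ee_pos, current_ee_rot, current_contact_force, current_torque, current_opening gives the robot as it stands. Calls block until the motion is done:
- ctrl.reach(position, orientation): joint-space move of the TCP to a pose.
- ctrl.line_to(position, orientation=None, speed=150, force_limit=None): straight line of the TCP; orientation=None keeps the orientation; speed is the mean speed in mm/s. With force_limit (N) it stops when the force on the tool has changed by that much, and returns True; else False.
- ctrl.move_joints(angles): joint-space move.
- ctrl.move_gripper(opening): opening from 0.0 (shut) to 1.0 (fully open); the grip force is fixed at half the most; returns when the fingers have stopped.
- ctrl.dwell(seconds).
- ctrl.inverse_kinematics(position, orientation): joint angles nearest the present ones, or None.
- optics.get_image(name): name is "scene" or "top" or "wrist"; returns (picture, depth): 420x560x3 uint8, blue, green, red; 420x560 float32, mm along the optical axis (not along the pixel's ray), 0 where there is no reading.
- optics.get_calibration(name): a dict with "camera_matrix" (3x3 intrinsics, pixels), "distortion" ([k1, k2, p1, p2, k3] as OpenCV has them; the pictures are not rectified), "camera_from_world" (4x4, takes a point from world to camera coordinates); the wrist camera has in their place "hand_eye" (4x4, takes a point from camera to tool coordinates, whose origin is the TCP and whose axes are the flange's). Camera axes: x right, y up, looking along -z (the intrinsics and any distortion apply to the point x, -y, -z); pixel columns grow to the right and rows downward; lengths in mm; the calibration is good to about 2 mm. A picture is of the moment at which its call begins: read the wrist's pose just before it. get_calibration takes no time and is no camera call.
A pose or a line that the arm cannot do raises ctrl.PlanningError and nothing moves.
- ctrl.job_done(): hands the job in, once; it reports no verdict.
Readings, each from a call of its own:
- current_time(): time.
- current_joint_positions(): joint angles.
- current_joint_vel(): joint speeds.
- current_joint_efforts(): joint torques, N m.
- current_ee_pos(): TCP position.
- current_ee_rot(): TCP orientation.
- current_contact_force(): force on the tool from outside, world axes, zero at the start.
- current_torque(): the same for the moment, N m.
- current_opening(): opening from 0.0 (shut) to 1.0 (fully open).
Only numpy, scipy, OpenCV 4.12 (cv2) and the standard library are available. Lean on these libraries where they do the work, as an engineer would, in place of code of your own. Each camera call takes 0.05 s, during which the arm holds its last target. There are 200 camera calls.

## Task

The small reagent cabinet is being secured for a move. First push its door fully shut so that it snaps onto its catch, and take your hand off it. Then stand the sprung aluminium door stop on the plywood board in front of the door, over the two screw holes and square to the door, press its rubber pad against the door with a steady 10 N or so (pad sprung in about half-way) and finish while still holding it pressed there, so that a colleague can screw it down; leave the other things on the bench alone.

Things in the scene. Friction and masses are not known exactly. Their poses are not given: they have to be found in the camera images.
- door (a joint): hinge of the cabinet's white door, rad: 0 fully shut and seated, positive open towards the robot (starts about 0.5 to 1.0). The last 0.09 rad run over a spring-ball catch: about 5 N at the free edge (more nearer the hinge) pushes it over; once below about 0.03 it snaps to 0 and stays.
- door_hinge (a point): point on the door's hinge line (at its right-hand end seen from the robot), in the plane of its outer face, 78 mm above the bench. Turns with the door: y runs along the door to its free edge, -x is the outward normal of the outer face, z up.
- door_edge (a point): middle of the door's free edge, on its outer face. The door is a panel 220 mm wide (hinge to this edge), 105 mm high (26 to 131 mm above the bench), 12 mm thick (behind the outer face), without a knob: push on the outer face near this edge. Axes as door_hinge.
- screw_mark (a point): midway between the two screw holes (10 mm dark dots, 41 mm apart), on the top of the plywood board, 18 mm above the bench. Fixed to board and cabinet: x points straight at the shut door, whose outer face is 65 mm ahead in x; y runs left along the door, z up. It lies 150 mm along y from the hinge line. The board reaches 105 mm to -x, 85 mm to the left, 185 mm to the right of it.
- cabinet: low grey steel cabinet 224 mm wide, 192 mm deep, top 131 mm above the bench, fixed on the board. Origin at bench level under the middle of the shut door's outer face; x points away from the robot into the cabinet.
- stop_center (a point): centre of the door stop, 35 mm above its underside: loose aluminium bracket, about 0.35 kg, standing on the bench. Base 90 mm (x) by 64 mm (y), 8 mm thick; front plate 60 mm high, its back 37 mm ahead in x; along the middle an upright rib 14 mm thick (y), x from -45 to 37 mm, top 35 mm above this point: grip the rib from above. x points to the pad, z up.
- pad_face (a point): middle of the front face of the rubber pad (56 mm wide, 36 mm high) on two guide pins at the front of the door stop; 75 mm ahead of the stop's centre in the stop's x when the spring is relaxed, 34 mm above the stop's underside. Moves with the pad.
- pad (a joint): how far the pad is sprung in, m: 0 relaxed, 0.018 against its end; spring 1 N per mm (0.010 = 10 N, half-way).
- white_bottle_mid (a point): bystander: white plastic bottle, blue cap, 72 mm across, 150 mm high; its centre.
- amber_jar_mid (a point): bystander: brown glass jar, black lid, 60 mm across, 85 mm high; its centre.
- dropper_mid (a point): bystander: small white bottle, 36 mm across, 75 mm high; its centre.
- beaker_mid (a point): bystander: glass beaker, 68 mm across, 90 mm high; its centre.
- screwdriver: bystander: black-handled screwdriver lying on the bench near the robot.
- brush: bystander: brush lying on the bench to the left.
- wood_block: bystander: wooden block 70 x 45 x 30 mm lying on the bench to the right.

How it is judged (in metres and radians):
On the way, in this order (a step that is already met when the one before it is completed fails the run):
1. the door is shut on its catch and nothing touches it (value of joint door below 0.02 rad and contact force between each of the arm, the fingers, stop and door below 0.3 N), for 0.3 s.
2. the door stop stands at the screw holes, its pad pressed on the shut door within the force band (value of joint door below 0.02 rad and contact force between stop and door between 5 and 16 N and y of stop_center in the frame of screw_mark between -0.013 and 0.013 m and z of stop_center in the frame of screw_mark between 0.031 and 0.04 m and angle between stop_center's own z axis and vertical below 0.08 rad and angle between the x axis of stop_center and the x axis of screw_mark, either way round below 0.12 rad and x of stop_center in the frame of screw_mark below 0.02 m and x of pad_face in the frame of screw_mark above 0.05 m and contact force between any of the arm, the fingers and stop above 2 N and linear speed of stop below 0.02 m/s), for 0.5 s.
At the end, for the whole second after the job is handed in: door seated (under 0.02 rad); stop upright (0.08 rad) on the board (4 mm), centred sideways on the screw holes within 13 mm, square to the door within 0.12 rad, its pad pressing the door with 5 to 16 N, still, and held by the robot (over 2 N), all through the last second (all of step 2); the arm keeps its last pose, push and grip.
It fails at once if the pad is rammed against the door (over 30 N) (contact force between stop and door above 30 N).
It fails at once if a bystander is displaced by more than 30 mm (distance of any of white_bottle_mid, amber_jar_mid, dropper_mid, beaker_mid, screwdriver, brush, wood_block from where it was at the start of the episode above 0.03 m).
It also fails if it takes over 64 s, if anything falls off the work surface, if the arm or the gripper's body presses on something with over 40 N, if the wrist force passes 120 N, or if a joint passes its speed limit or range.

## Working session

There is one attempt and no reset: what is moved stays moved. The work goes in short steps, each a Python script; the robot and the scene stay as the last script left them, time stands still between calls to the robot, and variables do not carry over. Pictures are saved under pics/ and viewed, about 8 in all and at most 12, crops included, and the job is handed in when it is done.

```bash
mkdir -p pics; ls
cat > h.py <<'E'
import numpy as np, cv2
from workcell import *
from workcell import ctrl, optics
def grab(n):
    im,d=optics.get_image(n); np.savez(f'{n}.npz',im=im,d=d); return im,d
def unproj(n,uv,z=None,d=None):
    """pixel -> world; at depth d (mm along axis), or on world plane z"""
    c=optics.get_calibration(n)
    uv=np.atleast_2d(np.array(uv,float))
    p=cv2.undistortPoints(uv[:,None],np.array(c['camera_matrix']),np.array(c['distortion'],float))[:,0]
    r=np.c_[p[:,0],-p[:,1],-np.ones(len(p))]
    T=np.linalg.inv(np.array(c['camera_from_world']))
    o=T[:3,3]; R=r@T[:3,:3].T
    s=(z-o[2])/R[:,2] if z is not None else np.asarray(d,float)
    return o+R*s[:,None]
E
python3 - <<'E'
from h import *
for n in('scene','top'):
    im,d=grab(n); cv2.imwrite(f'pics/{n}0.png',im)
    print(n,np.linalg.inv(optics.get_calibration(n)['camera_from_world']).round(2))
print(current_time())
E
```

```text
pics
scene [[-8.20000e-01 -3.30000e-01  4.70000e-01  1.09811e+03]
 [ 5.70000e-01 -4.40000e-01  6.90000e-01  9.25500e+02]
 [-2.00000e-02  8.30000e-01  5.50000e-01  7.46870e+02]
 [ 0.00000e+00  0.00000e+00  0.00000e+00  1.00000e+00]]
top [[ 3.00000e-02  1.00000e+00 -9.00000e-02  4.07390e+02]
 [-1.00000e+00  3.00000e-02 -2.00000e-02  6.55200e+01]
 [-2.00000e-02  9.00000e-02  1.00000e+00  1.72102e+03]
 [ 0.00000e+00  0.00000e+00  0.00000e+00  1.00000e+00]]
0.1
```

View pics/scene0.png

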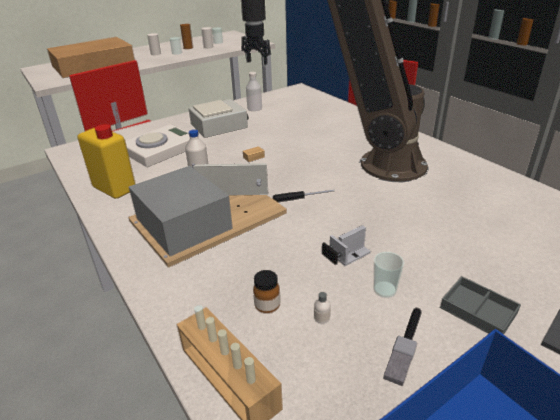

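View pics/top0.png

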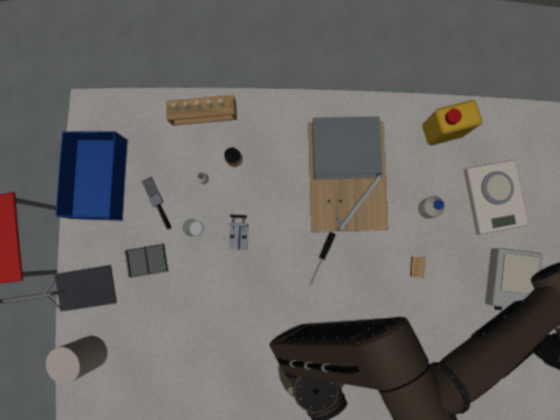

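The scene view shows the cabinet with its door ajar towards the robot. In the top view the door runs from (380,177) to (340,227), the screw holes are near (330,200) and (340,201), and the stop is at (238,235) with its pad towards +x. I'll enlarge that area.

Run:
```python
from h import *
im=np.load('top.npz')['im']
cv2.imwrite('pics/topc.png',cv2.resize(im[110:260,215:400],None,fx=4,fy=4,interpolation=cv2.INTER_CUBIC))
```

```text
(no output)
```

View pics/topc.png

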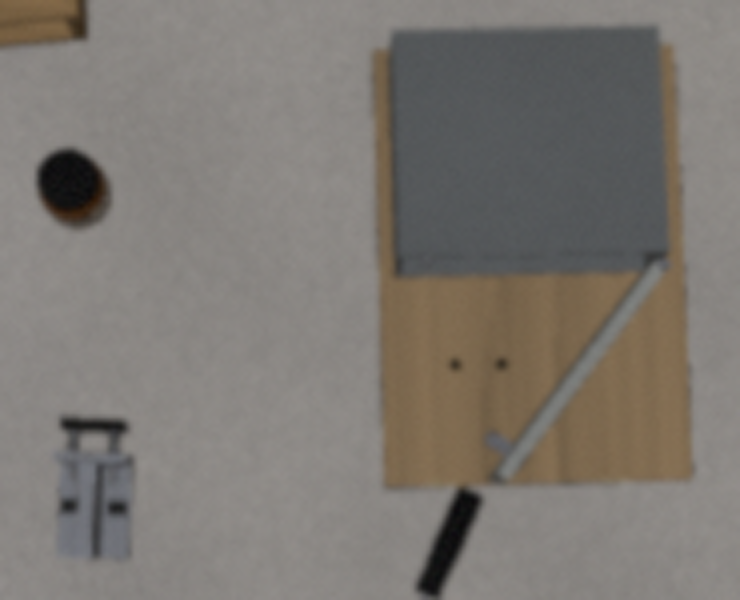

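Crop: holes at (455,364) and (502,364), door's free end at (497,478), board front corners at (386,488) and (692,481). The stop's base holes are at (68,506) and (118,508), its rear corners at (57,557) and (130,559), and its pad spans (61..127,425).

Run:
```python
from h import *
def f(p,z,n=''):
    p=np.array(p,float); w=unproj('top',[215-.5+.125,110-.5+.125]+p/4,z=z); print(n,w.round(1).tolist()); return w
h=f([[455,364],[502,364]],18,'holes'); print(np.linalg.norm(h[1]-h[0]),h.mean(0), 'xdir yaw',np.arctan2(*( (h[0]-h[1])[1::-1]))-np.pi/2)
b=f([[386,488],[692,481],[672,47],[375,50]],18,'board')
for i in range(4): v=b[(i+1)%4]-b[i]; print(np.linalg.norm(v),np.arctan2(v[1],v[0]))
c=f([[392,32],[657,28],[667,253],[398,256]],131,'cab')
d=f([[497,478],[650,262],[662,272],[510,484]],131,'door'); 
s=f([[68,506],[118,508]],8,'stop holes')
s=f([[57,557],[130,559]],8,'stop rear')
s=f([[61,425],[127,428]],52,'pad top')
s=f([[95,557],[99,462]],70,'rib line')
s=f([[57,455],[132,459]],60,'plate top')
# depth check of stop
D=np.load('top.npz')['d']
vv,uu=np.mgrid[210:255,222:256]; m=D[vv,uu]>0
P=unproj('top',np.c_[uu[m],vv[m]],d=D[vv,uu][m])
for lo,hi in((20,45),(48,75)):
    q=P[(P[:,2]>lo)&(P[:,2]<hi)]; print(lo,len(q),q.min(0).round(),q.max(0).round(),q.mean(0).round(1))
```

```text
holes [[589.9, -40.9, 18.0], [591.0, -82.1, 18.0]]
41.15961211498581 [590.45472252 -61.49886224  18.        ] xdir yaw 0.027419668226273064
board [[479.9, 16.7, 18.0], [492.9, -250.7, 18.0], [880.7, -230.3, 18.0], [869.5, 35.6, 18.0]]
267.7109652360071 -1.522040111207264
388.27861151025286 0.0525142634778484
266.18637759750925 1.6129901277373044
390.02268903399045 -3.0930188713179128
cab [[854.7, 23.8, 131.0], [865.2, -198.0, 131.0], [674.6, -207.0, 131.0], [665.6, 14.7, 131.0]]
door [[485.6, -70.1, 131.0], [666.6, -193.0, 131.0], [658.6, -203.0, 131.0], [481.0, -80.7, 131.0]]
stop holes [[456.6, 294.8, 8.0], [456.2, 250.6, 8.0]]
stop rear [[411.6, 302.9, 8.0], [411.9, 238.6, 8.0]]
pad top [[524.6, 297.6, 52.0], [523.6, 240.6, 52.0]]
rib line [[412.5, 262.0, 70.0], [492.9, 261.5, 70.0]]
plate top [[498.3, 298.9, 60.0], [496.7, 234.5, 60.0]]
20 78 [416. 239.  20.] [521. 298.  45.] [488.3 266.3  33.8]
48 192 [415. 240.  48.] [529. 302.  75.] [479.7 270.9  62.8]
```

```bash
cat >> h.py <<'E'
YAW=.048; M=np.array([590.5,-61.5])
ux=np.array([np.cos(YAW),np.sin(YAW)]); uy=np.array([-ux[1],ux[0]])
H=M+65*ux-150*uy
def doorpt(th,r,e):
    a=YAW+th; return H+r*np.array([-np.sin(a),np.cos(a)])-e*np.array([np.cos(a),np.sin(a)])
def push(th,r,e,z,turn=0): return [*doorpt(th,r,e),z],[np.pi,0,YAW+th+turn]
E
python3 - <<'E'
from h import *
print(current_ee_rot(),unproj('top',[[195,236]],z=0),H, doorpt(.91,220,0))
ctrl.move_gripper(0)
p,o=push(.91,195,50,240)
best=None
for t in(0,np.pi,-np.pi):
    q=ctrl.inverse_kinematics(p,[o[0],o[1],o[2]+t]); print(t,np.round(q,2) if q is not None else None)
E
```

```text
[ 3.14012685e+00 -1.21509142e-04 -2.91988195e+00] [[453.22549891 426.87073672   0.        ]] [ 662.62236989 -208.20843112] [482.65293394 -81.67384248]
0 [ 0.12  0.05 -0.36  0.   -1.16  2.41]
3.141592653589793 [ 0.12  0.05 -0.36  0.   -1.16 -0.73]
-3.141592653589793 [ 0.12  0.05 -0.36  0.   -1.16 -0.73]
```

Run:
```python
from h import *
t=-np.pi
ctrl.reach(*push(.91,195,50,240,t))
p,o=push(.91,195,50,82,t); ctrl.line_to(p,speed=150)
print(current_time(),current_ee_pos(),current_contact_force())
p,o=push(.91,195,13,82,t); print(ctrl.line_to(p,o,speed=60,force_limit=15))
for th in np.arange(.8,.1,-.1):
    p,o=push(th,195,13,82,t); hit=ctrl.line_to(p,o,speed=100,force_limit=20)
    if hit: print('hit',th); break
if not hit:
    for th,e in((.1,13),(0,11),(0,6)):
        p,o=push(th,195,e,82,t); hit=ctrl.line_to(p,o,speed=40,force_limit=20); print(th,hit,current_contact_force())
        if hit: break
print(current_time(),current_ee_pos(),current_contact_force(), (np.array(current_ee_pos())[:2]-M)@ux)
im,d=grab('top'); cv2.imwrite('pics/t1.png',cv2.resize(im[110:260,215:400],None,fx=4,fy=4))
```

```text
4.2667 [ 474.94774676 -137.02090379   82.69472574] [-0.25826392 -0.12413527  0.4835912 ]
False
0.1 False [ 0.85557884  0.46002267 -0.50208145]
0 False [-10.7574007   -0.29717933   2.35747299]
0 True [-0.981555   -0.23248764  0.08962081]
8.9917 [637.42802964 -15.28426945  78.76175363] [-0.981555   -0.23248764  0.08962081] 49.0914822480383
```

View pics/t1.png

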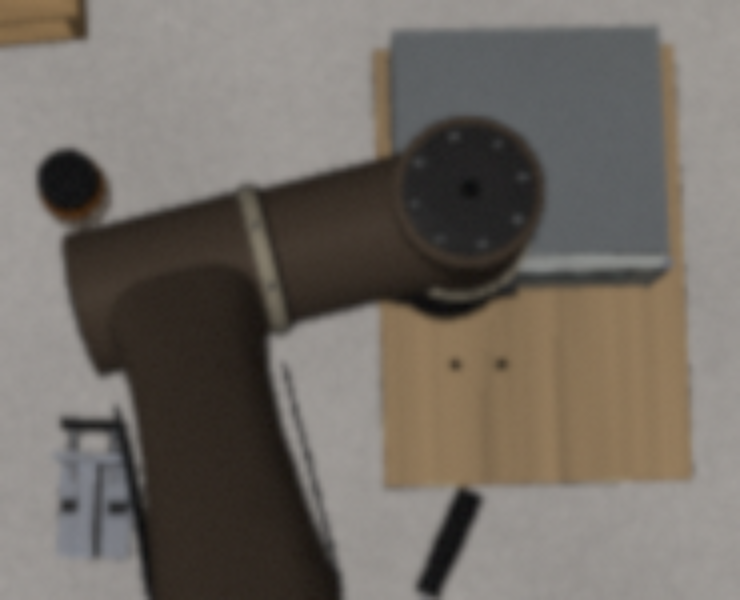

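The arm is at the cabinet and the door looks shut. I'll back off and check with depth and a close view.

Run:
```python
from h import *
t=-np.pi
p,o=push(0,195,70,82,t); ctrl.line_to(p,o,speed=120)
p,o=push(0,195,160,260,t); ctrl.line_to(p,o,speed=200)
ctrl.reach([456,200,240],[np.pi,0,-np.pi]); ctrl.dwell(.3)
print(current_time(),current_ee_pos(),current_ee_rot(),current_contact_force())
im,d=grab('top'); cv2.imwrite('pics/t2.png',cv2.resize(im[120:250,300:400],None,fx=5,fy=4.5))
vv,uu=np.mgrid[150:215,300:400]; z=d[vv,uu]; m=z>0
P=unproj('top',np.c_[uu[m],vv[m]],d=z[m]); q=P[(P[:,2]>115)&(P[:,2]<145)]
l=np.c_[(q[:,:2]-M)@ux,(q[:,:2]-M)@uy]
for y in range(-150,80,20):
    k=l[abs(l[:,1]-y)<10]; print(y, k[:,0].min().round(1) if len(k) else None)
```

```text
11.9917 [456.32208991 199.24802783 240.1039156 ] [3.14146085e+00 1.54274471e-04 3.14013859e+00] [-0.01053468 -0.80230688  0.04351719]
-150 62.3
-130 63.6
-110 62.0
-90 62.6
-70 61.9
-50 62.3
-30 61.1
-10 62.4
10 61.8
30 61.5
50 62.4
70 61.8
```

View pics/t2.png

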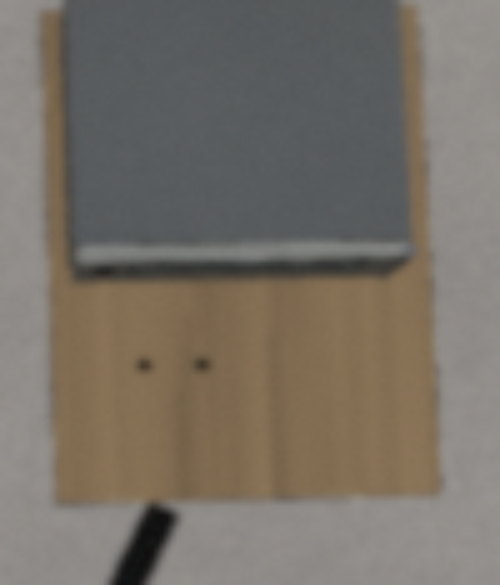

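Door is shut: its face is parallel to the cabinet at 62 ± 1 mm from the mark all along. Next, grasp the stop.

Run:
```python
from h import *
o=[np.pi,0,-np.pi-.01]
ctrl.move_gripper(.55)
ctrl.reach([455,271,140],o)
print(ctrl.line_to([455,271,31],o,speed=80,force_limit=12)); ctrl.dwell(.2)
print(current_ee_pos(),current_contact_force())
ctrl.move_gripper(0); print(current_opening(),current_contact_force())
z=current_ee_pos()
ctrl.line_to([455,271,150],o,speed=120); ctrl.dwell(.3)
print(current_time(),current_ee_pos(),current_ee_rot(),current_opening(),current_contact_force(),z)
im,d=grab('top'); im2,d2=grab('wrist'); 
cv2.imwrite('pics/g.png',np.hstack([cv2.resize(im[160:260,190:290],(400,400)),cv2.resize(im2,None,fx=.71,fy=.71)[:298].repeat(1,0) if 0 else cv2.resize(im2,(400,400))]))
```

```text
False
[455.13640802 271.14701692  31.35902194] [-0.14092271  0.08669458 -0.05087107]
0.15970712075124507 [-0.90856342  1.74789979  3.37285269]
16.6583 [454.87245295 270.85838556 149.57154988] [-3.14093719e+00 -5.43481149e-04  3.13154864e+00] 0.1546716028326379 [ 0.03197256  0.42506115 -4.03732949] [455.42979933 271.6100967   31.3821424 ]
```

View pics/g.png

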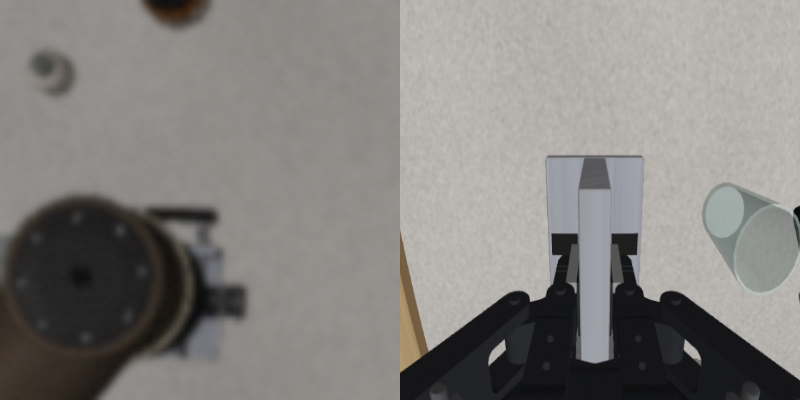

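Stop is held, with the rib flush between the pads and about 4 N of weight. Next, carry it to the board.

```bash
cat >> h.py <<'E'
O=[np.pi,0,-np.pi+YAW]
def at(x,y,z): return [*(M+x*ux+y*uy),z]
def loc():
    p=np.array(current_ee_pos()); return np.array([(p[:2]-M)@ux,(p[:2]-M)@uy,p[2]]).round(2)
E
python3 - <<'E'
from h import *
ctrl.line_to([455,271,185],speed=120)
ctrl.reach(at(-40,0,185),O)
ctrl.line_to(at(-30,0,60),O,speed=120); ctrl.dwell(.3)
print(loc(),current_contact_force())
print(ctrl.line_to(at(-30,0,44),O,speed=15,force_limit=5)); ctrl.dwell(.2)
print(current_time(),loc(),current_contact_force())
im,d=grab('scene'); im2,d2=grab('wrist'); 
cv2.imwrite('pics/p.png',np.hstack([cv2.resize(im[150:260,120:300],(540,330)),cv2.resize(im2[:, :],(260,330))]))
E
```

```text
[-2.979e+01  1.000e-02  6.048e+01] [-0.20953789  0.25430715 -3.88421877]
True
20.9167 [-3.018e+01 -1.000e-02  4.935e+01] [-0.52374869  0.10950656  5.23579827]
```

View pics/p.png

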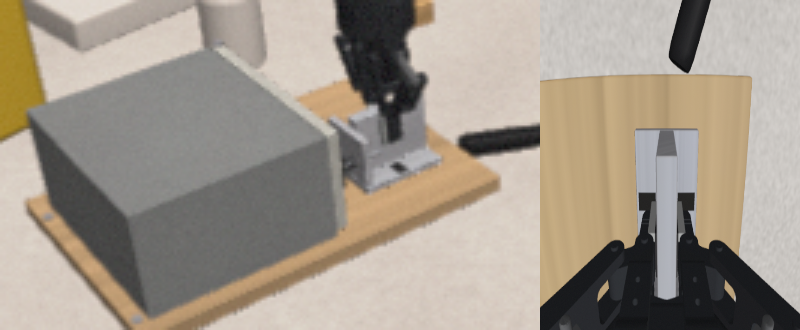

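It landed at TCP z 49.35 (expected 49.4). The wrist view shows the stop's rear parallel to the board edge (about 0.01 rad) and about 83 mm from the board's left edge (85 expected). Now press it.

Run:
```python
from h import *
ctrl.line_to(at(-30,0,50.8),O,speed=10); ctrl.dwell(.3)
f0=np.array(current_contact_force()); print(loc(),f0)
x=-30; n=0
while x<12:
    x+=2 if n==0 else 1
    ctrl.line_to(at(x,0,50.8),O,speed=15 if n==0 else 8); ctrl.dwell(.1)
    F=-(np.array(current_contact_force())-f0)[:2]@ux
    if F>1: n=1; print(x,loc(),round(F,2))
    if F>9.5: break
print(current_time(),loc(),current_contact_force())
```

```text
[-3.008e+01 -1.000e-02  5.071e+01] [ 0.41888487 -0.1983727  -4.12632047]
-28 [-2.798e+01 -3.000e-02  5.080e+01] 1.1
-18 [-18.03  -0.    50.79] 1.01
-11 [-1.115e+01 -1.000e-02  5.075e+01] 1.55
-10 [-1.021e+01 -1.000e-02  5.073e+01] 2.19
-9 [-9.240e+00 -4.000e-02  5.071e+01] 4.12
-8 [-8.27 -0.06 50.7 ] 4.85
-7 [-7.24 -0.06 50.71] 4.72
-6 [-6.42 -0.09 50.68] 5.66
-5 [-5.64 -0.08 50.67] 6.54
-4 [-4.87 -0.08 50.63] 6.5
-3 [-4.13 -0.12 50.6 ] 8.41
-2 [-3.35 -0.12 50.59] 9.25
-1 [-2.57 -0.14 50.59] 9.09
0 [-1.81 -0.14 50.54] 10.68
32.6417 [-1.81 -0.14 50.54] [-10.30975726   0.594971     0.01615356]
```

Run:
```python
from h import *
ctrl.line_to(at(0,0,49.0),O,speed=5); ctrl.dwell(.8)
for i in range(4): print(current_time(),loc(),np.round(current_contact_force(),2),current_opening()); ctrl.dwell(.2)
print(current_ee_rot())
im,d=grab('scene'); im2,d2=grab('wrist'); 
cv2.imwrite('pics/f.png',np.hstack([cv2.resize(im[150:260,120:300],(540,330),interpolation=cv2.INTER_CUBIC),cv2.resize(im2,(260,330))]))
```

```text
33.95 [-1.83 -0.19 49.45] [-11.86   1.     6.99] 0.15856075087953483
34.15 [-1.83 -0.19 49.45] [-12.11  -0.17   6.21] 0.15791481710417835
34.35 [-1.86 -0.19 49.44] [-12.64   0.65   5.97] 0.15489636009787988
34.55 [-1.84 -0.19 49.45] [-12.26   1.62   7.08] 0.15633963351515698
[-3.14135300e+00 -2.86394602e-03 -3.09368458e+00]
```

View pics/f.png

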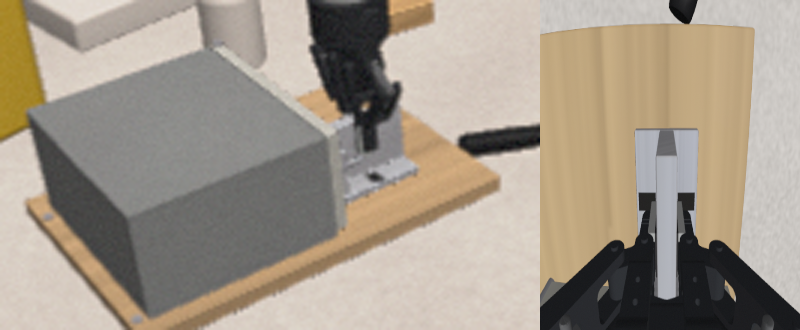

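The final view shows the stop flat on the board and square to the door, with its pad against the shut door. Spring travel is about 10 mm and the reaction is 10–12 N, so I'm handing in.

```bash
python3 -c "
from h import *
ctrl.job_done(); print(current_time(),loc(),current_contact_force())"
```

```text
the job is handed in; nothing more can be done
the job is handed in; nothing more can be done
```

I shut the door onto its catch and took the gripper off it. I then stood the stop on the board over the screw holes and handed in with it still gripped and its pad pressed on the door.

Last checks before handing in, at 34.6 s:

- **Door:** after I backed off, the camera depth put its face parallel to the cabinet along its whole width, within about 1 mm.
- **Press force:** the hovering push read about 10.7 N, and the spring was in about 10 mm from first contact. After lowering onto the board, the tool read about 12 N horizontally, which I put down to board friction on top of the roughly 10 N at the pad.
- **Stop position:** it stands flat on the board, with the gripper pressing it down with about 6–7 N. The gripper is 0.2 mm sideways from my measured mark. A rough check against the board edge just before pressing gave about 83 mm (85 expected).
- **Squareness:** it is square to within about 0.01 rad, judged by eye from the wrist picture.
- **Bystanders:** the later pictures show no visible movement of the screwdriver or the other things in view. I didn't measure this.

Two readings disagreed slightly. Depth put the door face 62 mm from the mark (65 expected), and the pad touched about 2 mm before I expected. Both are within calibration error, and the force reading set the final press. After hand-in the interface gave no further readings, so I have no measurement from the final second.

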